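# Take the left-hand knob off the shredder

### The arm

A 6-joint arm with a two-finger parallel gripper is mounted at the origin on the work surface. World frame = base frame: x ahead of the robot, y to its left, z up, the work surface at z = 0. Lengths are in mm, angles in degrees, forces in N, time in s.
With the tool pointing down it reaches from about 375 to 900 mm from the base axis. Payload 3.1 kg.
Tool frame: the origin (TCP) lies at the very end of the fingers, on their centre line; the grasp point (between the pads) lies 19 mm behind it (env.tcp_to_grasp is the y of the grasp point in the tool frame, in mm); y points along the fingers, x is the direction in which the jaws open and shut, and the axes are right-handed (so a half turn about y gives the same grasp; the last joint's range is limited). The gripper opens to 87 mm and grips with 3 to 60 N. Pads are 19 mm wide; open, the fingers measure 117 mm over their backs; the gripper's body (75 mm by 190 mm) begins 51 mm behind the grasp point.
Start: joints at [59.559, 30.224, 82.088, -0, 67.689, -10.227], TCP at [215.913, 586.497, 222.548] pointing down, gripper open.
Joint ranges: [-176.69, 176.69], [-43.24, 126.21], [12.49, 139.97], [-82, 262], [0, 151.66], [-163.58, 163.58]. Speed limits (degrees/s): [159.86, 159.86, 180, 180, 180, 180].

### API

Orientations are given as [roll, pitch, yaw] about the fixed x, y, z axes, in that order (R = Rz(yaw) Ry(pitch) Rx(roll)).
In Python, from bench import telemetry, eyes, workorder, env gives the robot as it stands.
- The arm moves only by the tool step_arm, never from a script. Its argument "moves" is a list of rows, each a list of 3 entries, a list of its own where there are three numbers: the opening, from 0 (shut) to 1 (fully open), then the shift along the tool's x, y, z in m, then the turn, a rotation vector about the tool's x, y, z in rad. In form: [[fingers, [x, y, z], [wx, wy, wz]], ...]. A call has 1 to 10 rows; each row shifts and turns the commanded pose from where the row before left it, along the tool's axes as they then stand; what a row does not reach is not made up. A row lasts 1/12 s, in which the tool goes at most 41.7 mm and 7.16 degrees, less where a joint would pass 70% of its speed; a pose out of reach is approached as far as the arm can. A call with a gripper value outside its range is refused whole. The fingers move at their own pace and stop on an object; "squeeze" is the grip in N (left out, the last holds). Time passes only in rows, so rows that do not move let the fingers close. It gives the time, the measured TCP pose, the force and the opening at its end, in the units of the state.
- telemetry.read_state(): the state, without advancing time (a new reading comes with each control period).
- eyes.grab_frame(name): name is "side" or "top"; returns (picture, depth): 384x512x3 uint8, blue, green, red; 384x512 float32, mm along the optical axis (not along the pixel's ray), 0 where there is no reading.
- eyes.camera_info(name): a dict with "fx", "fy", "cx", "cy" (pixels), "dist_coeffs" ([k1, k2, p1, p2, k3] as OpenCV has them; the pictures are not rectified), "xyz" and "orientation" of the camera in the world. Camera axes: x right, y down, z forward; pixel columns grow to the right and rows downward; lengths in mm; the calibration is good to about 2 mm. A picture is of the moment at which its call begins. camera_info takes no time and is no camera call.
- workorder.job_done(): hands the job in, once; it reports no verdict.
Trained networks look in the newest picture that a camera, given by its name, has taken for a name from the list of things; names that differ only in an ending like _2 or _b are one class to them, and where a whole thing is asked for, a point or a joint stands for the part that bears it (a point fixed in the world has none). Each returns a list of dicts, best first, with "p" (0 to 1); they miss things now and then, are a little off and sometimes report something else, mostly with a low value. They report only what shows in the picture. A call takes as long as a camera call. They do not tell look-alikes from the thing itself.
- eyes.cut_out(target, camera): "mask" (384x512 bool, what is visible of it) and "box" ([left, top, width, height] in pixels, round what is visible of it).
- eyes.place_of(target, camera): "point" ([column, row] in pixels: a listed point, or the origin of a listed thing).
The state is a dict: "clock": time; "joint_positions": joint angles; "qd": joint speeds; "joint_efforts": joint torques, N m; "tool_pos": TCP position; "orientation": TCP orientation; "contact_force": force on the tool from outside, world axes, zero at the start; "torque": the same for the moment, N m; "width": finger opening in mm.
Only numpy, scipy, OpenCV 4.12 (cv2) and the standard library are available. Lean on these libraries where they do the work, as an engineer would, in place of code of your own. Each camera call takes 0.05 s, during which the arm holds its last target.

### The job

Unscrew the white bar-grip knob that holds the disc on top of the kitchen shredder - it has a left-hand thread, so it loosens clockwise seen from above - lift it off and set it gently down, bar upwards, in the square white dish. Never force the thread: do not pull up hard before it has let go, nor turn on hard against the stop beyond. Keep the gripper off the sharp disc and leave the jar, mug and bowl alone.

Things in the scene. Friction and masses are not known exactly. Their poses are not given: they have to be found in the camera images.
- shredder: White kitchen shredder, fixed: a box-shaped motor housing 180 x 180 x 101 mm, its two dials on the front (-x of its frame), a steel shredding disc of 152 mm diameter on top. Origin: centre of the underside, z up.
- knob_bar (a point): Centre of the bar grip of the loose white knob (about 0.12 kg). The bar is 52 mm long (this frame's x), 14 mm wide (y), 30 mm tall (z, up): top 15 mm above this point, foot on the flat cap 15 mm below. Left-hand thread: turned CLOCKWISE seen from above (yaw decreasing) the knob rises 15 mm per full turn (2.4 mm per rad); counter-clockwise jams it on a stop.
- knob_rim (a point): Centre of the knob's lower rim, 45 mm below the bar's centre. The cap is a hollow round shell, 60 mm across, 30 mm high, open below; screwed on, its rim stands 1 to 6 mm above the disc. A spring in the shaft pushes the knob up with about 5 to 7 N, so the thread rubs (some 0.1 to 0.2 N m) and the knob stays where it is left.
- seat (a point): Centre of the disc's upper face, 118 mm above the worktop, on the knob's vertical axis. The shaft under the knob is parked at an unknown angle: the thread lets go after 0.5 to 2.4 rad of clockwise turning, found only by feel. Then comes a gap about 0.25 rad wide where the knob is free to rise (the spring lifts it 2 to 4 mm if let) and beyond it a hard stop. 35 mm of straight lift clears the shaft.
- dish: Square white dish, fixed, 140 x 140 mm and 26 mm high, walls and floor 5 mm thick. Origin: centre of the underside.
- jar: Bystander: amber jar, 72 mm diameter, 110 mm high. Origin: centre of the underside.
- mug: Bystander: white mug, 80 mm diameter, 90 mm high. Origin: centre of the underside.
- bowl: Bystander: steel bowl, 120 mm diameter, 50 mm high. Origin: centre of the underside.
There are look-alikes about, which are no part of the job. What is meant by the part that bears knob_bar is not black or brown, and is the smaller of those in its own colour.

How it is judged (in metres and radians):
On the way, in this order (a step that is already met when the one before it is completed fails the run):
1. the knob is unscrewed and lifted clear of the shaft, straight above it (z of knob_bar in the frame of seat above 0.08 m and horizontal distance between knob_bar and seat below 0.03 m), for 0.05 s.
2. the knob stands in the dish, bar upwards (z of knob_bar in the frame of dish below 0.056 m and horizontal distance between knob_bar and dish below 0.05 m and angle between knob_bar's own z axis and vertical below 0.15 rad), for 0.2 s.
At the end, for the whole second after the job is handed in: The knob stands on the dish's floor (bar centre less than 56 mm above the dish's underside and within 50 mm of its centre line), bar upwards within 0.15 rad, let go (all of step 2); the robot touches nothing.
It fails at once if the thread is forced: more than 40 N between knob and shredder (contact force between knob and shredder above 40 N).
It fails at once if the gripper presses on the shredder or its sharp disc (contact force between any of the fingers, the arm and shredder above 5 N).
It fails at once if the knob is dropped or banged down: it falls faster than 0.6 m/s with no finger on it, or meets the dish with more than 120 N ((contact force between the fingers and knob below 0.2 N and linear speed of knob above 0.6 m/s) or contact force between knob and dish above 120 N).
It fails at once if the jar, mug or bowl is moved by more than 20 mm (distance of any of jar, mug, bowl from where it was at the start of the episode above 0.02 m).
It also fails if it takes over 72 s, if anything falls off the work surface, if the arm or the gripper's body presses on something with over 40 N, if the wrist force passes 120 N, or if a joint passes its speed limit or range.

## Working session

There is one attempt and no reset: what is moved stays moved. The work goes in short steps, Python scripts to look and compute and a tool call to move; the robot and the scene stay as the last step left them, time stands still between calls to the robot, and variables do not carry over. Pictures are saved under pics/ and viewed, and the job is handed in when it is done.

Besides the shell and the picture viewer there is one more tool, called after ">>>" as a command line: name --argument value ..., lists and objects as JSON in quotes. step_arm: Moves the arm, as the interface text tells. Its arguments: {"type":"object","properties":{"moves":{"type":"array","items":{"type":"array"}},"squeeze":{"type":"number"}},"required":["moves"]}

```bash
ls; mkdir -p pics; cat > h.py <<'E'
import numpy as np, cv2
from scipy.spatial.transform import Rotation as R
from bench import telemetry, eyes, workorder, env
def cam(n):
    c=eyes.camera_info(n); K=np.array([[c['fx'],0,c['cx']],[0,c['fy'],c['cy']],[0,0,1.]])
    return K,np.array(c['dist_coeffs'],float),np.array(c['xyz'],float),R.from_euler('xyz',c['orientation'],degrees=True).as_matrix()
def cloud(n,depth,px):  # px Nx2 -> world
    K,d,t,Rm=cam(n); px=np.asarray(px,float).reshape(-1,2)
    u=cv2.undistortPoints(px.reshape(-1,1,2),K,d).reshape(-1,2)
    z=depth[px[:,1].round().astype(int),px[:,0].round().astype(int)]
    return (np.c_[u,np.ones(len(u))]*z[:,None])@Rm.T+t
def atz(n,px,zw):
    K,d,t,Rm=cam(n); u=cv2.undistortPoints(np.array(px,float).reshape(-1,1,2),K,d).reshape(-1,2)
    r=np.c_[u,np.ones(len(u))]@Rm.T
    return t+r*((zw-t[2])/r[:,2])[:,None]
E
python3 - <<'E'
from h import *
print(telemetry.read_state())
for n in('top','side'):
    im,d=eyes.grab_frame(n); cv2.imwrite(f'pics/{n}0.png',im); np.save(f'{n}0.npy',d); print(eyes.camera_info(n))
    for t in('knob_bar','shredder','dish','seat','knob_rim'):
        print(n,t,[(r['p'],r['point']) for r in eyes.place_of(t,n)][:4])
    for t in('knob_bar','dish'):
        r=eyes.cut_out(t,n); print([(x['p'],x['box']) for x in r][:5])
        for i,x in enumerate(r[:5]): np.save(f'm_{n}_{t}_{i}.npy',x['mask'])
E
```

```text
pics
{'clock': 0.0, 'joint_positions': array([ 5.95566232e+01,  3.02780727e+01,  8.21573217e+01, -1.48150848e-03,
        6.76910238e+01, -1.02287268e+01]), 'qd': array([-0.09786959, -0.07717897,  0.04227422, -0.01974027, -0.03061525,
        0.00769492]), 'joint_efforts': array([-3.12211869e-04, -4.40043640e+01, -1.76595908e+01,  6.34004991e-02,
        5.80443267e-02, -1.49971606e-04]), 'tool_pos': array([215.56795622, 585.84608968, 221.57604868]), 'orientation': array([-89.97889846,   0.12465222,  69.78593685]), 'contact_force': array([0.55245787, 0.19797063, 0.69252076]), 'torque': array([-0.01115096,  0.01832796,  0.01914085]), 'width': 87.30583560860862}
{'fx': 454.80871638378295, 'fy': 454.80871638378295, 'cx': 254.2886991681155, 'cy': 190.22215292026053, 'dist_coeffs': array([0.0066673, 0.       , 0.       , 0.       , 0.       ]), 'xyz': array([ 330.18330815,   -6.53904442, 1064.16891448]), 'orientation': array([-1.67791249e+02, -1.14016690e-01, -8.46126569e+01])}
top knob_bar [(0.77, [277.3, 192.2]), (0.66, [303.8, 294.7]), (0.64, [198.3, 209.1]), (0.59, [301.3, 122.7])]
to
[... 553 characters left out ...]
     ,  0.        ,  0.        ]), 'xyz': array([ 433.8778483 , -726.46765756,  680.84650256]), 'orientation': array([-127.97181519,   -0.81285765,   -7.11384094])}
side knob_bar [(0.91, [257.1, 183.2]), (0.65, [239.4, 181.2]), (0.61, [172.8, 241.3]), (0.58, [333.9, 221.9])]
side shredder [(0.63, [255.1, 234.6]), (0.18, [254.2, 183.2])]
side dish [(0.83, [248.4, 334.1])]
side seat [(0.73, [253.6, 198.5])]
side knob_rim [(0.78, [256.7, 194.8]), (0.64, [334.6, 235.7]), (0.62, [178.7, 265.9]), (0.53, [253.2, 334.3])]
[(0.96, [156.8, 228.4, 38.6, 47.2]), (0.87, [241.6, 172.4, 25.0, 33.1]), (0.57, [314.8, 205.1, 37.6, 48.2]), (0.4, [228.0, 172.3, 17.8, 12.6])]
[(0.63, [215.1, 294.7, 71.5, 69.3])]
```

```bash
python3 - <<'E'
import cv2
for n in('top','side'):
    im=cv2.imread(f'pics/{n}0.png'); cv2.imwrite(f'pics/{n}0b.png',cv2.resize(im,(800,600),interpolation=cv2.INTER_CUBIC))
im=cv2.imread('pics/top0.png')[140:270,210:350]; cv2.imwrite('pics/crop.png',cv2.resize(im,None,fx=4,fy=4,interpolation=cv2.INTER_CUBIC))
E
```

```text
(no output)
```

View pics/top0b.png

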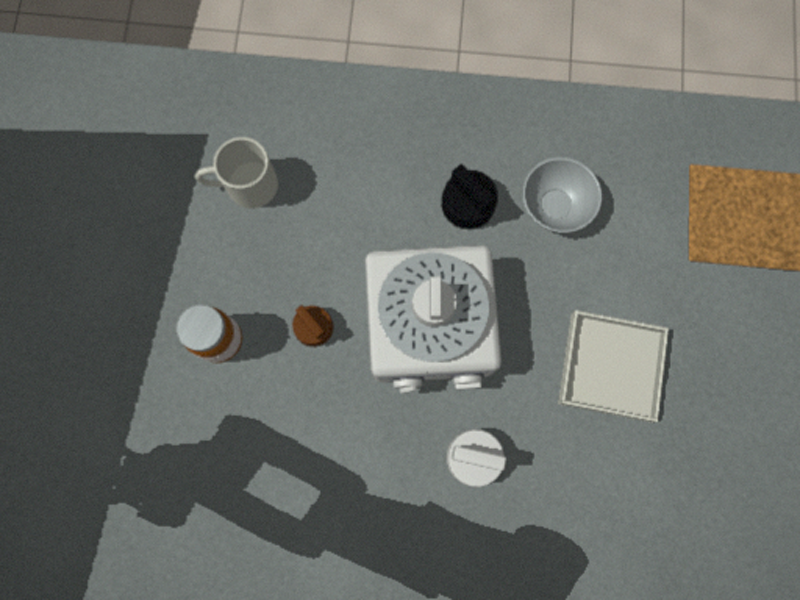

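View pics/side0b.png

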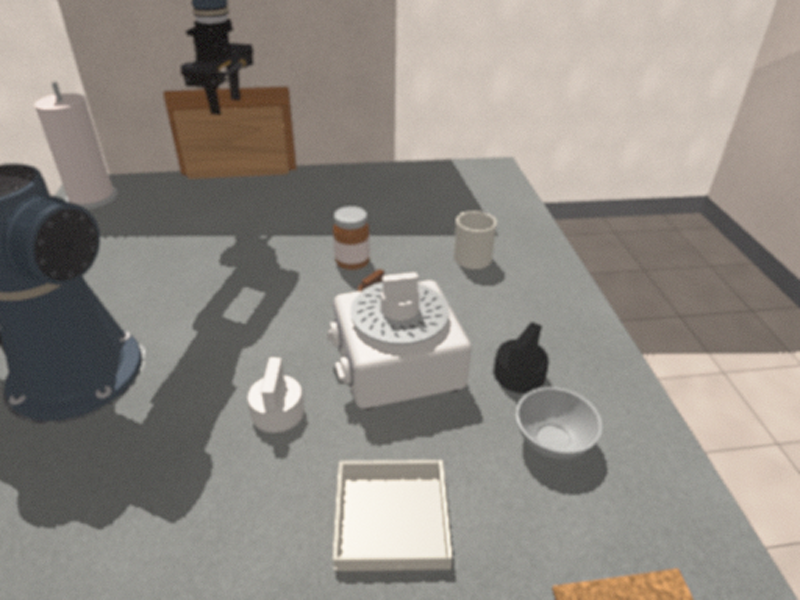

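View pics/crop.png

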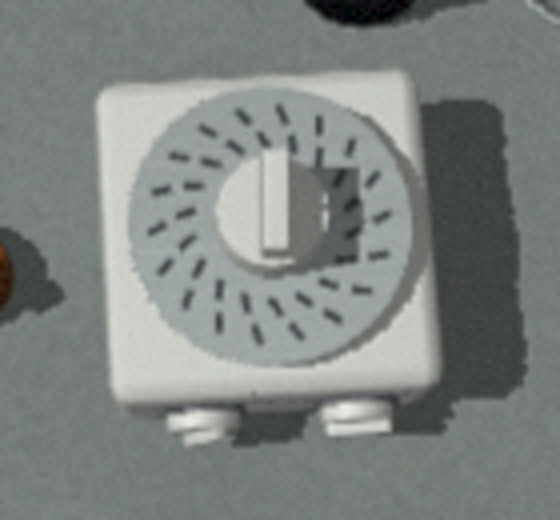

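The knob on the shredder is at about (433,300) in the resized top view. Its bar runs roughly up and down in the picture. The dish is at (616,366). The larger white look-alike stands loose at (477,458). Next I measure from depth.

```bash
python3 - <<'E'
from h import *
vv,uu=np.mgrid[0:384,0:512]
for n in('top','side'):
    d=np.load(f'{n}0.npy'); P=cloud(n,d,np.c_[uu.ravel(),vv.ravel()]); ok=d.ravel()>0
    P=P[ok]; U=np.c_[uu.ravel(),vv.ravel()][ok]
    if n=='top': 
        c=cloud(n,d,[[275,190]])[0]; print('centre',c)
    near=np.hypot(P[:,0]-c[0],P[:,1]-c[1])<60
    h,e=np.histogram(P[near,2],np.arange(100,200,4)); print(n,dict(zip(e[:-1],h)))
    b=near&(P[:,2]>170)
    Q=P[b]; print('bar top n',len(Q),'z',np.median(Q[:,2]),Q[:,2].max())
    r=cv2.minAreaRect(Q[:,:2].astype(np.float32)); print(r, cv2.boxPoints(r).tolist())
    w,v=np.linalg.eigh(np.cov(Q[:,:2].T)); print('mean',Q.mean(0),'ang',np.degrees(np.arctan2(v[1,1],v[0,1])))
    near=np.hypot(P[:,0]-c[0],P[:,1]-c[1])<95
    s=near&(abs(P[:,2]-118)<6); print('disc',P[s].mean(0),cv2.minEnclosingCircle(P[s,:2].astype(np.float32)))
    pc=near&(abs(P[:,2]-151)<6); 
    if pc.any(): print('cap',len(P[pc]),np.median(P[pc,2]),cv2.minEnclosingCircle(P[pc,:2].astype(np.float32)))
    # housing top, dish
    hs=(np.hypot(P[:,0]-c[0],P[:,1]-c[1])<150)&(abs(P[:,2]-101)<5); print('housing',cv2.minAreaRect(P[hs,:2].astype(np.float32)))
    m=np.load(f'm_{n}_dish_0.npy').ravel()[ok]; Q=P[m]; Q2=Q[(Q[:,2]>20)&(Q[:,2]<32)]; F=Q[abs(Q[:,2]-5)<4]
    print('dish',cv2.minAreaRect(Q2[:,:2].astype(np.float32)),len(Q2),'floor',F.mean(0),cv2.minAreaRect(F[:,:2].astype(np.float32)))
    for i in range(4):
        m=np.load(f'm_{n}_knob_bar_{i}.npy').ravel()[ok]; print(i,P[m].mean(0),P[m].max(0))
E
```

```text
centre [526.80030289 -31.51660059 172.49587973]
top {np.int64(100): np.int64(0), np.int64(104): np.int64(0), np.int64(108): np.int64(0), np.int64(112): np.int64(243), np.int64(116): np.int64(1300), np.int64(120): np.int64(210), np.int64(124): np.int64(9), np.int64(128): np.int64(8), np.int64(132): np.int64(9), np.int64(136): np.int64(12), np.int64(140): np.int64(20), np.int64(144): np.int64(30), np.int64(148): np.int64(324), np.int64(152): np.int64(66), np.int64(156): np.int64(2), np.int64(160): np.int64(5), np.int64(164): np.int64(3), np.int64(168): np.int64(11), np.int64(172): np.int64(17), np.int64(176): np.int64(83), np.int64(180): np.int64(92), np.int64(184): np.int64(4), np.int64(188): np.int64(0), np.int64(192): np.int64(0)}
bar top n 204 z 179.85156910543776 184.51039866328483
((526.7334594726562, -38.41844940185547), (52.19181823730469, 14.02818489074707), 4.896883964538574) [[500.134033203125, -33.65757751464844], [501.33154296875, -47.634559631347656], [553.3328857421875, -43.1793212890625], [552.1353759765625, -29.20233917236328]]
mean [526.24408338 -38.35482429 179.26377
[... 2227 characters left out ...]
909057617188, -41.76012420654297), (175.66265869140625, 175.21092224121094), 8.625505447387695)
dish ((485.70361328125, -317.86248779296875), (140.92344665527344, 139.28175354003906), 84.01505279541016) 826 floor [ 485.60675703 -317.97265361    5.70979328] ((484.24761962890625, -318.335693359375), (139.1114501953125, 140.10227966308594), 84.58466339111328)
0 [ 337.52012566 -138.08212566   44.85708638] [374.56930095 -17.36325979  84.20624334]
1 [526.61069708 -48.37764876 152.27474937] [587.51713358 225.39538419 183.10605401]
2 [ 715.80347639 -100.54157163   44.98253779] [796.45257048  42.42659019  88.98856385]
3 [499.58550887 127.81903034  55.51040651] [523.09731263 152.13462172 178.8200173 ]
```

>>> step_arm --moves '[[1,[0,0,0],[0,-0.108,0]],[1,[0,0,0],[0,-0.108,0]],[1,[0,0,0],[0,-0.108,0]],[1,[0,0,0],[0,-0.108,0]],[1,[0,0,0],[0,0,0]]]' --squeeze 15

```text
clock: 1.22
tool_pos: [215.9, 586.5, 222.5]
orientation: [-90.0, 0.0, 94.6]
contact_force: [0.7, -0.4, -0.8]
width: 87.3
```

```bash
cat >> h.py <<'E'
def rel(target,yaw=None):
    s=telemetry.read_state(); Rm=R.from_euler('xyz',s['orientation'],degrees=True).as_matrix()
    d=Rm.T@(np.array(target)-s['tool_pos'])/1000
    print('t',round(s['clock'],2),'pos',s['tool_pos'].round(1),'ori',s['orientation'].round(2),'F',s['contact_force'].round(1),'T',s['torque'].round(2),'w',round(s['width'],1),'j6',s['joint_positions'][5].round(1))
    print('tool delta m',d.round(4))
    Rt=R.from_euler('xyz',[-90,0,yaw if yaw is not None else s['orientation'][2]],degrees=True).as_matrix()
    print('rotvec',R.from_matrix(Rm.T@Rt).as_rotvec().round(4))
E
python3 -c "
from h import *
rel([527.3,-39.9,225],94.5)"
```

```text
t 1.22 pos [215.9 586.5 222.5] ori [-90.     0.    94.64] F [ 0.7 -0.4 -0.8] T [ 0.04  0.   -0.01] w 87.3 j6 -35.1
tool delta m [-0.6495 -0.0024 -0.2597]
rotvec [ 0.      0.0024 -0.0001]
```

>>> step_arm --moves '[[1,[-0.0325,0,-0.013],[0,0,0]],[1,[-0.0325,0,-0.013],[0,0,0]],[1,[-0.0325,0,-0.013],[0,0,0]],[1,[-0.0325,0,-0.013],[0,0,0]],[1,[-0.0325,0,-0.013],[0,0,0]],[1,[-0.0325,0,-0.013],[0,0,0]],[1,[-0.0325,0,-0.013],[0,0,0]],[1,[-0.0325,0,-0.013],[0,0,0]],[1,[-0.0325,0,-0.013],[0,0,0]],[1,[-0.0325,0,-0.013],[0,0,0]]]'

```text
clock: 2.05
tool_pos: [371.8, 271.4, 222.9]
orientation: [-90.1, -0.0, 94.4]
contact_force: [0.6, 0.1, -0.0]
width: 87.2
```

>>> step_arm --moves '[[1,[-0.0325,0,-0.013],[0,0,0]],[1,[-0.0325,0,-0.013],[0,0,0]],[1,[-0.0325,0,-0.013],[0,0,0]],[1,[-0.0325,0,-0.013],[0,0,0]],[1,[-0.0325,0,-0.013],[0,0,0]],[1,[-0.0325,0,-0.013],[0,0,0]],[1,[-0.0325,0,-0.013],[0,0,0]],[1,[-0.0325,0,-0.013],[0,0,0]],[1,[-0.0325,0,-0.013],[0,0,0]],[1,[0,0,0],[0,0,0]]]'

```text
clock: 2.88
tool_pos: [515.6, -15.4, 223.2]
orientation: [-90.3, 0.2, 94.1]
contact_force: [0.8, 0.1, 0.2]
width: 87.2
```

```bash
python3 -c "
from h import *
rel([527.3,-39.9,190],94.5)"
```

```text
t 2.88 pos [515.6 -15.4 223.2] ori [-90.34   0.24  94.08] F [0.8 0.1 0.2] T [ 0.03 -0.02 -0.02] w 87.2 j6 -108.1
tool delta m [-0.0251  0.0334 -0.0098]
rotvec [ 0.0059 -0.0073 -0.0042]
```

>>> step_arm --moves '[[1,[-0.025,0.01,-0.01],[0,0,0]],[1,[0,0.01,0],[0,0,0]],[1,[0,0,0],[0,0,0]],[1,[0,0,0],[0,0,0]]]'

```text
clock: 3.22
tool_pos: [521.8, -32.9, 201.9]
orientation: [-89.9, -0.1, 94.4]
contact_force: [-0.6, -0.5, 0.3]
width: 87.0
```

```bash
python3 - <<'E'
from h import *
rel([527.3,-39.9,155],94.5)
print(telemetry.read_state()['joint_positions'].round(2))
for n in('top','side'):
    im,d=eyes.grab_frame(n); c=im[130:260,200:360]; cv2.imwrite(f'pics/{n}1.png',cv2.resize(c,None,fx=4.5,fy=4.5,interpolation=cv2.INTER_CUBIC)); np.save(f'{n}1.npy',d)
E
```

```text
t 3.22 pos [521.8 -32.9 201.9] ori [-8.985e+01 -8.000e-02  9.445e+01] F [-0.6 -0.5  0.3] T [ 0.06 -0.04 -0.  ] w 87.0 j6 -110.3
tool delta m [-0.0075  0.0468 -0.0051]
rotvec [-0.0026 -0.001   0.0014]
[-1.5880e+01  2.4040e+01  9.7860e+01  3.0000e-02  5.8270e+01 -1.1034e+02]
```

View pics/side1.png

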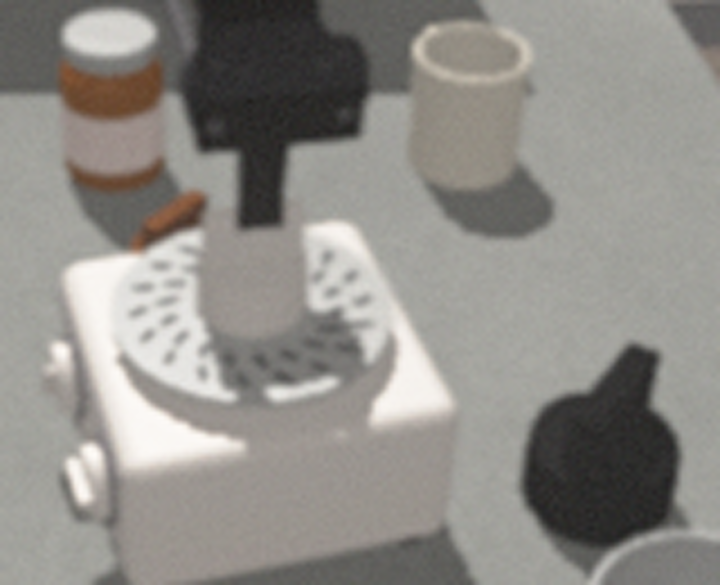

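View pics/top1.png

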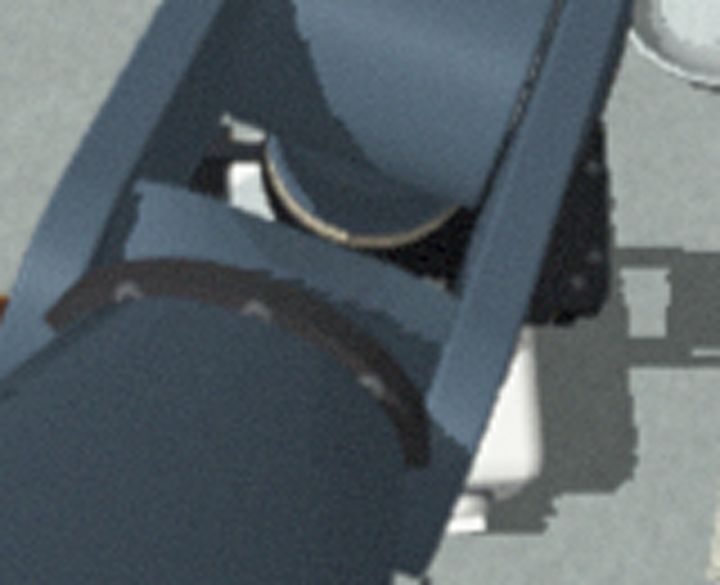

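>>> step_arm --moves '[[1,[-0.0075,0.005,-0.005],[0,0,0]],[1,[0,0,0],[0,0,0]],[1,[0,0,0],[0,0,0]],[1,[0,0,0],[0,0,0]]]'

```text
clock: 3.65
tool_pos: [528.6, -40.6, 197.6]
orientation: [-90.0, -0.0, 94.5]
contact_force: [0.6, -0.5, 0.5]
width: 87.3
```

```bash
python3 -c "
from h import *
rel([527.3,-39.9,155],94.5)"
```

```text
t 3.65 pos [528.6 -40.6 197.6] ori [-90.    -0.    94.54] F [ 0.6 -0.5  0.5] T [-0.01 -0.02  0.08] w 87.3 j6 -111.0
tool delta m [0.0008 0.0426 0.0012]
rotvec [0.     0.0007 0.    ]
```

>>> step_arm --moves '[[1,[0.0005,0.01,0.001],[0,0,0]],[1,[0,0.01,0],[0,0,0]],[1,[0,0.01,0],[0,0,0]],[1,[0,0.007,0],[0,0,0]],[1,[0,0.0055,0],[0,0,0]],[1,[0,0,0],[0,0,0]],[1,[0,0,0],[0,0,0]]]'

```text
clock: 4.23
tool_pos: [527.3, -40.3, 154.6]
orientation: [-89.9, -0.0, 94.5]
contact_force: [0.8, -0.0, 0.1]
width: 87.1
```

```bash
python3 -c "
from h import *
rel([527.3,-39.9,155],94.5)
eyes.grab_frame('side')
im,d=eyes.grab_frame('side'); c=im[130:260,200:360]; cv2.imwrite('pics/side2.png',cv2.resize(c,None,fx=4.5,fy=4.5,interpolation=cv2.INTER_CUBIC))"
```

```text
t 4.23 pos [527.3 -40.3 154.6] ori [-8.994e+01 -2.000e-02  9.454e+01] F [ 0.8 -0.   0.1] T [ 0.    0.06 -0.04] w 87.1 j6 -111.0
tool delta m [ 0.0004 -0.0004 -0.    ]
rotvec [-0.001   0.0006  0.0004]
```

View pics/side2.png

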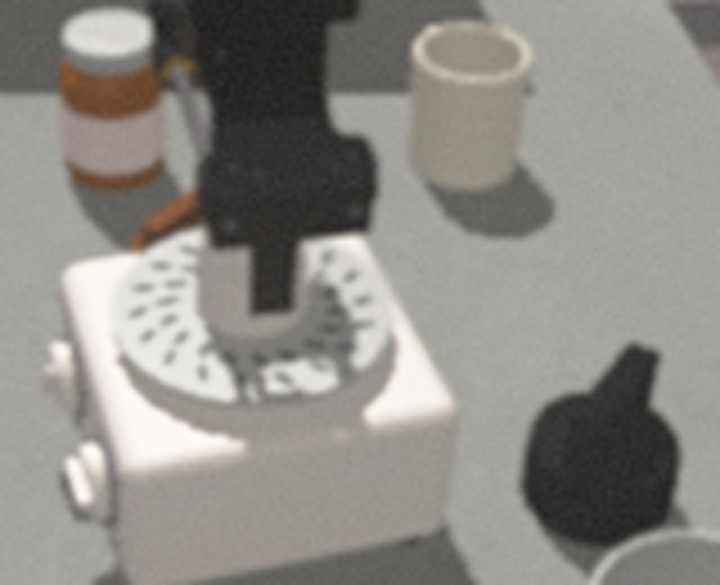

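The fingers straddle the bar just above the cap. I close gently.

>>> step_arm --moves '[[0,[0,0,0],[0,0,0]],[0,[0,0,0],[0,0,0]],[0,[0,0,0],[0,0,0]],[0,[0,0,0],[0,0,0]],[0,[0,0,0],[0,0,0]],[0,[0,0,0],[0,0,0]],[0,[0,0,0],[0,0,0]],[0,[0,0,0],[0,0,0]],[0,[0,0,0],[0,0,0]],[0,[0,0,0],[0,0,0]]]' --squeeze 8

```text
clock: 5.17
tool_pos: [527.5, -40.3, 155.0]
orientation: [-90.0, 0.0, 94.5]
contact_force: [-0.2, 0.4, 0.3]
width: 28.6
```

```bash
python3 -c "
from h import *
rel([527.3,-39.9,155],94.5)"
```

```text
t 5.17 pos [527.5 -40.3 155. ] ori [-90.     0.    94.54] F [-0.2  0.4  0.3] T [-0.01 -0.04 -0.01] w 28.6 j6 -111.0
tool delta m [0.0005 0.     0.0002]
rotvec [ 0.      0.0006 -0.    ]
```

>>> step_arm --moves '[[0,[0,0,0],[0,0,0]],[0,[0,0,0],[0,0,0]],[0,[0,0,0],[0,0,0]],[0,[0,0,0],[0,0,0]]]'

```text
clock: 5.5
tool_pos: [527.3, -39.8, 155.1]
orientation: [-90.0, -0.0, 94.5]
contact_force: [-0.2, 2.1, 1.3]
width: 14.2
```

```bash
python3 -c "
from h import *
rel([527.3,-39.9,155],94.5)"
```

```text
t 5.5 pos [527.3 -39.8 155.1] ori [-8.999e+01 -5.000e-02  9.453e+01] F [-0.2  2.1  1.3] T [0.41 0.07 0.01] w 14.2 j6 -111.0
tool delta m [-0.0001  0.0001  0.    ]
rotvec [-0.0002  0.0005  0.0009]
```

>>> step_arm --moves '[[0,[0,0,0],[0,0,0]],[0,[0,0,0],[0,0,0]],[0,[0,0,0],[0,0,0]]]' --squeeze 28

```text
clock: 5.75
tool_pos: [527.3, -39.8, 155.0]
orientation: [-90.0, -0.0, 94.5]
contact_force: [1.0, 2.5, 1.2]
width: 14.0
```

```bash
python3 -c "
from h import *
rel([527.3,-39.9,155],94.5)"
```

```text
t 5.75 pos [527.3 -39.8 155. ] ori [-8.999e+01 -5.000e-02  9.453e+01] F [1.  2.5 1.2] T [0.69 0.06 0.01] w 14.0 j6 -111.0
tool delta m [-0.0001  0.      0.    ]
rotvec [-0.0002  0.0005  0.0008]
```

>>> step_arm --moves '[[0,[0,-0.0001,0],[0,0.04,0]],[0,[0,-0.0001,0],[0,0.04,0]],[0,[0,-0.0001,0],[0,0.04,0]],[0,[0,0,0],[0,0,0]]]'

```text
clock: 6.08
tool_pos: [526.9, -40.3, 155.3]
orientation: [-89.9, 0.0, 87.6]
contact_force: [-0.6, 2.6, 1.3]
width: 13.4
```

```bash
python3 -c "
from h import *
rel([527.3,-39.9,155],94.5)"
```

```text
t 6.08 pos [526.9 -40.3 155.3] ori [-8.993e+01  1.000e-02  8.764e+01] F [-0.6  2.6  1.3] T [0.31 0.25 0.05] w 13.4 j6 -104.1
tool delta m [ 0.0004  0.0003 -0.0004]
rotvec [-1.200e-03 -1.197e-01 -1.000e-04]
```

>>> step_arm --moves '[[0,[0,-0.0001,0],[0,0.04,0]],[0,[0,-0.0001,0],[0,0.04,0]],[0,[0,-0.0001,0],[0,0.04,0]],[0,[0,-0.0001,0],[0,0.04,0]]]'

```text
clock: 6.42
tool_pos: [526.6, -40.5, 155.6]
orientation: [-89.9, 0.0, 78.5]
contact_force: [-2.4, 0.9, 0.8]
width: 13.8
```

```bash
python3 -c "
from h import *
rel([527.3,-39.9,155],94.5)
im,d=eyes.grab_frame('side'); c=im[130:260,200:360]; cv2.imwrite('pics/side3.png',cv2.resize(c,None,fx=4.5,fy=4.5,interpolation=cv2.INTER_CUBIC))
im,d=eyes.grab_frame('top'); c=im[130:260,200:360]; cv2.imwrite('pics/top3.png',cv2.resize(c,None,fx=4.5,fy=4.5,interpolation=cv2.INTER_CUBIC))"
```

```text
t 6.42 pos [526.6 -40.5 155.6] ori [-8.989e+01  5.000e-02  7.848e+01] F [-2.4  0.9  0.8] T [0.08 0.37 0.06] w 13.8 j6 -94.9
tool delta m [ 0.0008  0.0006 -0.0005]
rotvec [-0.002  -0.2795 -0.0006]
```

View pics/side3.png

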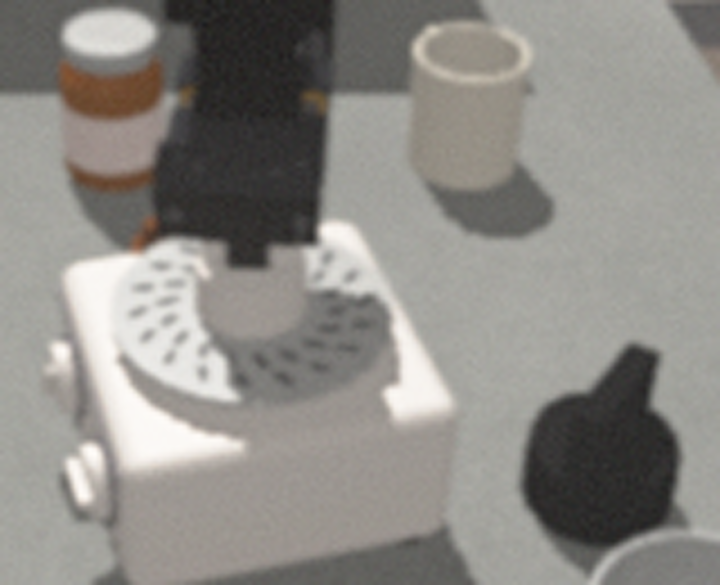

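View pics/top3.png

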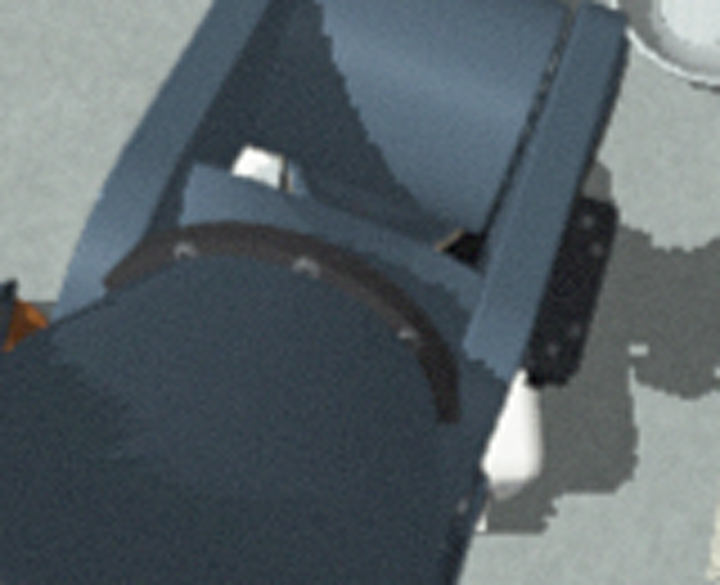

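>>> step_arm --moves '[[0,[0,-0.0001,0],[0,0.04,0]],[0,[0,-0.0001,0],[0,0.04,0]],[0,[0,-0.0001,0],[0,0.04,0]],[0,[0,0,0],[0,0,0]]]'

```text
clock: 6.85
tool_pos: [526.7, -40.5, 155.9]
orientation: [-89.9, 0.0, 71.7]
contact_force: [-3.1, 0.2, 1.5]
width: 14.0
```

```bash
cat > s.py <<'E'
from h import *
s=telemetry.read_state(); y=s['orientation'][2]
print('t',round(s['clock'],2),'turned',round(np.radians((94.53-y)),3),'pos',s['tool_pos'].round(2),'F',s['contact_force'].round(1),'T',s['torque'].round(3),'w',round(s['width'],2))
E
python3 s.py
```

```text
t 6.85 turned 0.399 pos [526.71 -40.52 155.94] F [-3.1  0.2  1.5] T [ 0.042  0.529 -0.013] w 13.98
```

>>> step_arm --moves '[[0,[0,-0.0001,0],[0,0.04,0]],[0,[0,-0.0001,0],[0,0.04,0]],[0,[0,0,0],[0,0,0]]]'

```text
clock: 7.1
tool_pos: [526.7, -40.4, 156.1]
orientation: [-89.9, 0.1, 67.1]
contact_force: [-2.6, 0.6, 1.9]
width: 13.8
```

```bash
python3 s.py
```

```text
t 7.1 turned 0.478 pos [526.71 -40.45 156.08] F [-2.6  0.6  1.9] T [-0.083  0.555 -0.013] w 13.82
```

```bash
sed -i "s/print('t'/print('e6',s['joint_efforts'][5].round(3),'t'/" s.py; python3 s.py
```

```text
e6 0.236 t 7.1 turned 0.478 pos [526.71 -40.45 156.08] F [-2.6  0.6  1.9] T [-0.083  0.555 -0.013] w 13.82
```

>>> step_arm --moves '[[0,[0,-0.0001,0],[0,0.04,0]],[0,[0,-0.0001,0],[0,0.04,0]]]'

```text
clock: 7.27
tool_pos: [526.8, -40.4, 156.3]
orientation: [-89.9, 0.0, 62.5]
contact_force: [-2.8, 1.1, 1.5]
width: 13.6
```

```bash
python3 s.py
```

```text
e6 -0.288 t 7.27 turned 0.559 pos [526.76 -40.38 156.28] F [-2.8  1.1  1.5] T [0.12  0.601 0.015] w 13.58
```

>>> step_arm --moves '[[0,[0,-0.0001,0],[0,0.04,0]],[0,[0,-0.0001,0],[0,0.04,0]]]'

```text
clock: 7.43
tool_pos: [526.8, -40.3, 156.5]
orientation: [-89.9, 0.0, 57.9]
contact_force: [-2.7, 1.7, 1.1]
width: 13.8
```

```bash
python3 s.py
```

```text
e6 -0.259 t 7.43 turned 0.639 pos [526.82 -40.29 156.54] F [-2.7  1.7  1.1] T [0.139 0.518 0.087] w 13.77
```

>>> step_arm --moves '[[0,[0,0,0],[0,0,0]],[0,[0,0,0],[0,0,0]]]'

```text
clock: 7.6
tool_pos: [526.8, -40.3, 156.5]
orientation: [-89.9, 0.0, 58.0]
contact_force: [-2.6, 0.3, 1.3]
width: 13.9
```

```bash
python3 s.py
```

```text
e6 0.029 t 7.6 turned 0.637 pos [526.82 -40.26 156.5 ] F [-2.6  0.3  1.3] T [0.081 0.652 0.007] w 13.89
```

>>> step_arm --moves '[[0,[0,-0.0001,0],[0,0.04,0]],[0,[0,-0.0001,0],[0,0.04,0]],[0,[0,0,0],[0,0,0]]]'

```text
clock: 7.85
tool_pos: [527.0, -40.1, 156.7]
orientation: [-89.9, 0.0, 53.4]
contact_force: [-3.4, 1.3, 1.7]
width: 14.1
```

```bash
python3 s.py
```

```text
e6 0.224 t 7.85 turned 0.719 pos [526.99 -40.15 156.72] F [-3.4  1.3  1.7] T [0.118 0.57  0.017] w 14.07
```

>>> step_arm --moves '[[0,[0,-0.0001,0],[0,0.04,0]],[0,[0,-0.0001,0],[0,0.04,0]],[0,[0,0,0],[0,0,0]]]'

```text
clock: 8.1
tool_pos: [527.1, -40.1, 156.9]
orientation: [-90.0, 0.0, 48.8]
contact_force: [-2.7, 1.2, 0.8]
width: 13.9
```

```bash
python3 s.py
```

```text
e6 0.22 t 8.1 turned 0.798 pos [527.15 -40.11 156.93] F [-2.7  1.2  0.8] T [ 0.233  0.614 -0.016] w 13.95
```

>>> step_arm --moves '[[0,[0,-0.0001,0],[0,0.04,0]],[0,[0,-0.0001,0],[0,0.04,0]],[0,[0,0,0],[0,0,0]]]'

```text
clock: 8.35
tool_pos: [527.4, -40.1, 157.1]
orientation: [-90.0, -0.0, 44.2]
contact_force: [-2.3, 1.3, 1.1]
width: 14.0
```

```bash
python3 s.py
```

```text
e6 0.2 t 8.35 turned 0.878 pos [527.38 -40.08 157.13] F [-2.3  1.3  1.1] T [ 0.289  0.541 -0.067] w 14.02
```

>>> step_arm --moves '[[0,[0,-0.0001,0],[0,0.04,0]],[0,[0,-0.0001,0],[0,0.04,0]],[0,[0,0,0],[0,0,0]]]'

```text
clock: 8.6
tool_pos: [527.7, -40.2, 157.4]
orientation: [-90.0, -0.0, 39.6]
contact_force: [-2.5, 1.7, -0.9]
width: 13.6
```

```bash
python3 s.py
```

```text
e6 0.197 t 8.6 turned 0.958 pos [527.67 -40.19 157.37] F [-2.5  1.7 -0.9] T [0.29  0.411 0.022] w 13.59
```

>>> step_arm --moves '[[0,[0,-0.0001,0],[0,0.04,0]],[0,[0,-0.0001,0],[0,0.04,0]],[0,[0,0,0],[0,0,0]]]'

```text
clock: 8.85
tool_pos: [528.0, -40.3, 157.6]
orientation: [-90.0, -0.1, 35.1]
contact_force: [-1.2, 1.5, -0.2]
width: 13.8
```

```bash
python3 s.py
```

```text
e6 0.215 t 8.85 turned 1.038 pos [528.03 -40.33 157.59] F [-1.2  1.5 -0.2] T [0.244 0.191 0.002] w 13.83
```

>>> step_arm --moves '[[0,[0,-0.0001,0],[0,0.04,0]],[0,[0,-0.0001,0],[0,0.04,0]],[0,[0,0,0],[0,0,0]]]'

```text
clock: 9.1
tool_pos: [528.9, -40.8, 157.8]
orientation: [-90.1, -0.1, 30.5]
contact_force: [0.9, 0.7, -3.4]
width: 14.3
```

```bash
python3 s.py
```

```text
e6 0.266 t 9.1 turned 1.118 pos [528.94 -40.83 157.8 ] F [ 0.9  0.7 -3.4] T [ 0.153 -0.304  0.052] w 14.31
```

>>> step_arm --moves '[[0,[0,0,0],[0,0,0]],[0,[0,0,0],[0,0,0]]]'

```text
clock: 9.27
tool_pos: [528.9, -40.8, 157.8]
orientation: [-90.1, -0.1, 30.5]
contact_force: [2.1, -1.1, -4.9]
width: 13.9
```

```bash
python3 s.py; python3 - <<'E'
from h import *
for n in('side','top'):
    im,d=eyes.grab_frame(n); c=im[150:240,220:320]; cv2.imwrite(f'pics/{n}4.png',cv2.resize(c,None,fx=6,fy=6,interpolation=cv2.INTER_CUBIC))
E
python3 s.py
```

```text
e6 0.044 t 9.27 turned 1.118 pos [528.88 -40.82 157.84] F [ 2.1 -1.1 -4.9] T [ 0.035 -0.512  0.021] w 13.9
e6 0.054 t 9.37 turned 1.119 pos [528.89 -40.82 157.87] F [ 4.1 -0.4 -6.4] T [-0.026 -0.685  0.049] w 13.84
```

View pics/side4.png

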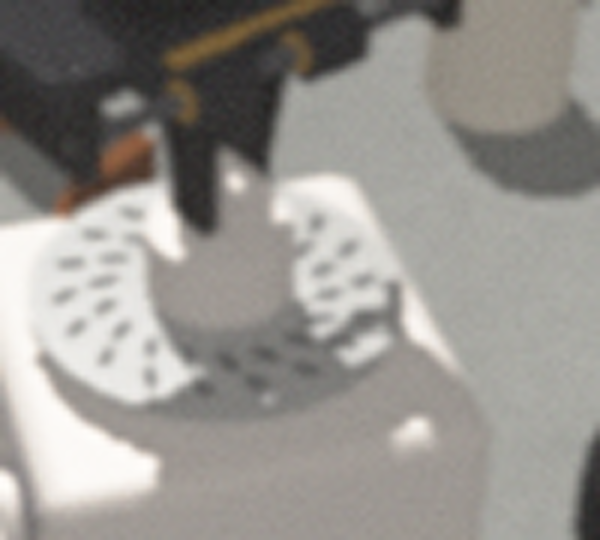

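>>> step_arm --moves '[[0,[0,0.0002,0],[0,0,0]],[0,[0,0,0],[0,0,0]],[0,[0,0,0],[0,0,0]]]'

```text
clock: 9.62
tool_pos: [528.8, -40.8, 157.9]
orientation: [-90.1, -0.1, 30.4]
contact_force: [4.6, -1.4, -6.6]
width: 13.9
```

```bash
python3 s.py
```

```text
e6 0.065 t 9.62 turned 1.12 pos [528.82 -40.78 157.86] F [ 4.6 -1.4 -6.6] T [-0.117 -1.011  0.145] w 13.88
```

>>> step_arm --moves '[[0,[0,0.0004,0],[0,0,0]],[0,[0,0,0],[0,0,0]],[0,[0,0,0],[0,0,0]]]'

```text
clock: 9.87
tool_pos: [528.8, -40.8, 157.8]
orientation: [-90.1, -0.1, 30.4]
contact_force: [5.6, -1.3, -3.8]
width: 13.6
```

```bash
python3 s.py
```

```text
e6 0.062 t 9.87 turned 1.12 pos [528.8  -40.77 157.79] F [ 5.6 -1.3 -3.8] T [-0.163 -1.082  0.02 ] w 13.64
```

>>> step_arm --moves '[[0,[0.0006,0.0004,-0.0004],[0,0,0]],[0,[0,0,0],[0,0,0]],[0,[0,0,0],[0,0,0]]]'

```text
clock: 10.12
tool_pos: [528.9, -40.7, 157.6]
orientation: [-90.1, -0.1, 30.4]
contact_force: [3.4, -1.8, 0.7]
width: 14.0
```

```bash
python3 s.py
```

```text
e6 0.025 t 10.12 turned 1.12 pos [528.86 -40.72 157.57] F [ 3.4 -1.8  0.7] T [-0.341 -0.711  0.064] w 14.01
```

>>> step_arm --moves '[[0,[0.0004,-0.0001,-0.0002],[0,0.04,0]],[0,[0,-0.0001,0],[0,0.04,0]],[0,[0,0,0],[0,0,0]]]'

```text
clock: 10.37
tool_pos: [528.5, -40.5, 157.7]
orientation: [-90.0, 0.0, 25.8]
contact_force: [1.5, -1.5, 2.5]
width: 13.9
```

```bash
python3 s.py
```

```text
e6 0.209 t 10.37 turned 1.2 pos [528.48 -40.51 157.69] F [ 1.5 -1.5  2.5] T [-0.342 -0.462 -0.025] w 13.91
```

>>> step_arm --moves '[[0,[0,0,0],[0,0,0]],[0,[0,0,0],[0,0,0]]]'

```text
clock: 10.53
tool_pos: [528.5, -40.5, 157.5]
orientation: [-90.0, 0.0, 25.8]
contact_force: [0.8, -2.3, 4.4]
width: 13.3
```

```bash
python3 s.py
```

```text
e6 -0.003 t 10.53 turned 1.199 pos [528.51 -40.52 157.52] F [ 0.8 -2.3  4.4] T [-0.386 -0.318 -0.003] w 13.32
```

>>> step_arm --moves '[[0,[0,-0.0004,0],[0,0,0]],[0,[0,-0.0003,0],[0,0,0]],[0,[0,0,0],[0,0,0]],[0,[0,0,0],[0,0,0]]]'

```text
clock: 10.87
tool_pos: [528.5, -40.5, 157.7]
orientation: [-90.0, 0.0, 25.8]
contact_force: [0.9, -2.4, 3.2]
width: 14.1
```

```bash
python3 s.py
```

```text
e6 0.001 t 10.87 turned 1.2 pos [528.5  -40.49 157.69] F [ 0.9 -2.4  3.2] T [-0.538 -0.326 -0.034] w 14.06
```

>>> step_arm --moves '[[0,[0,-0.0005,0],[0,0,0]],[0,[0,0,0],[0,0,0]],[0,[0,0,0],[0,0,0]],[0,[0,0,0],[0,0,0]]]'

```text
clock: 11.2
tool_pos: [528.5, -40.5, 157.9]
orientation: [-90.0, 0.0, 25.8]
contact_force: [1.3, -2.6, -0.5]
width: 14.4
```

```bash
python3 s.py
```

```text
e6 0.007 t 11.2 turned 1.2 pos [528.46 -40.46 157.93] F [ 1.3 -2.6 -0.5] T [-0.684 -0.473  0.072] w 14.38
```

>>> step_arm --moves '[[0,[0,-0.0001,0],[0,0.04,0]],[0,[0,-0.0001,0],[0,0.04,0]],[0,[0,0,0],[0,0,0]],[0,[0,0,0],[0,0,0]]]'

```text
clock: 11.53
tool_pos: [528.4, -40.3, 158.1]
orientation: [-90.0, 0.0, 21.3]
contact_force: [2.8, -3.2, -1.4]
width: 13.8
```

```bash
python3 s.py
```

```text
e6 0.022 t 11.53 turned 1.279 pos [528.39 -40.3  158.14] F [ 2.8 -3.2 -1.4] T [-0.569 -0.458 -0.033] w 13.78
```

>>> step_arm --moves '[[0,[0.0001,-0.0001,-0.0003],[0,0.04,0]],[0,[0,-0.0001,0],[0,0.04,0]],[0,[0,0,0],[0,0,0]],[0,[0,0,0],[0,0,0]]]'

```text
clock: 11.87
tool_pos: [528.4, -40.3, 158.3]
orientation: [-89.9, 0.1, 16.7]
contact_force: [1.9, -2.6, -2.1]
width: 13.6
```

```bash
python3 s.py
```

```text
e6 -0.0 t 11.87 turned 1.359 pos [528.39 -40.27 158.35] F [ 1.9 -2.6 -2.1] T [-0.439 -0.368 -0.038] w 13.59
```

>>> step_arm --moves '[[0,[0.0001,-0.0001,-0.0002],[0,0.04,0]],[0,[0,-0.0001,0],[0,0.04,0]],[0,[0,0,0],[0,0,0]],[0,[0,0,0],[0,0,0]]]'

```text
clock: 12.2
tool_pos: [528.4, -40.3, 158.6]
orientation: [-89.9, 0.1, 12.1]
contact_force: [1.4, -2.0, -2.7]
width: 13.9
```

```bash
python3 s.py
```

```text
e6 0.027 t 12.2 turned 1.438 pos [528.45 -40.34 158.6 ] F [ 1.4 -2.  -2.7] T [-0.296 -0.364 -0.033] w 13.88
```

>>> step_arm --moves '[[0,[0,0,0],[0,0.04,0]],[0,[0,-0.0001,0],[0,0.04,0]],[0,[0,0,0],[0,0,0]],[0,[0,0,0],[0,0,0]]]'

```text
clock: 12.53
tool_pos: [528.6, -40.6, 158.7]
orientation: [-90.0, 0.0, 7.6]
contact_force: [1.7, -2.0, -3.1]
width: 13.5
```

```bash
python3 s.py
```

```text
e6 0.034 t 12.53 turned 1.518 pos [528.61 -40.59 158.7 ] F [ 1.7 -2.  -3.1] T [-0.345 -0.307 -0.028] w 13.5
```

>>> step_arm --moves '[[0,[0.0001,0,-0.0001],[0,0.04,0]],[0,[0,0,0],[0,0.04,0]],[0,[0,0,0],[0,0,0]],[0,[0,0,0],[0,0,0]]]'

```text
clock: 12.87
tool_pos: [528.7, -40.7, 158.8]
orientation: [-90.0, 0.1, 3.0]
contact_force: [0.5, -1.9, -2.1]
width: 13.8
```

```bash
python3 s.py
```

```text
e6 0.012 t 12.87 turned 1.598 pos [528.73 -40.73 158.83] F [ 0.5 -1.9 -2.1] T [-0.404 -0.194 -0.015] w 13.77
```

>>> step_arm --moves '[[0,[0.0001,-0.0001,-0.0001],[0,0.04,0]],[0,[0,-0.0001,0],[0,0.04,0]],[0,[0,0,0],[0,0,0]],[0,[0,0,0],[0,0,0]]]'

```text
clock: 13.2
tool_pos: [528.8, -40.8, 159.0]
orientation: [-90.0, 0.1, -1.6]
contact_force: [0.6, -3.0, -2.4]
width: 13.7
```

```bash
python3 s.py
```

```text
e6 -0.001 t 13.2 turned 1.678 pos [528.76 -40.83 159.04] F [ 0.6 -3.  -2.4] T [-0.514 -0.078 -0.04 ] w 13.69
```

>>> step_arm --moves '[[0,[0,-0.0001,-0.0001],[0,0.04,0]],[0,[0,-0.0001,0],[0,0.04,0]],[0,[0,0,0],[0,0,0]],[0,[0,0,0],[0,0,0]]]'

```text
clock: 13.53
tool_pos: [528.8, -40.9, 159.2]
orientation: [-90.0, 0.1, -6.2]
contact_force: [-0.3, -2.9, -3.1]
width: 13.8
```

```bash
python3 s.py
```

```text
e6 0.012 t 13.53 turned 1.758 pos [528.8  -40.93 159.24] F [-0.3 -2.9 -3.1] T [-0.386  0.03  -0.017] w 13.8
```

>>> step_arm --moves '[[0,[0,-0.0001,-0.0001],[0,0.04,0]],[0,[0,-0.0001,0],[0,0.04,0]],[0,[0,0,0],[0,0,0]],[0,[0,0,0],[0,0,0]]]'

```text
clock: 13.87
tool_pos: [528.8, -40.5, 159.9]
orientation: [-89.9, 0.1, -10.8]
contact_force: [-1.6, 1.4, 2.4]
width: 14.0
```

```bash
python3 s.py
```

```text
e6 0.02 t 13.87 turned 1.838 pos [528.82 -40.48 159.88] F [-1.6  1.4  2.4] T [0.154 0.274 0.025] w 14.02
```

The thread let go: Fz jumped from -3.1 to +2.4 N and the knob rose 0.65 mm. I turn a little further into the gap, then test with a small lift.

>>> step_arm --moves '[[0,[0,-0.0003,0],[0,0.03,0]],[0,[0,-0.0003,0],[0,0.03,0]],[0,[0,-0.0005,0],[0,0,0]],[0,[0,-0.0005,0],[0,0,0]],[0,[0,0,0],[0,0,0]]]'

```text
clock: 14.28
tool_pos: [528.8, -40.0, 161.2]
orientation: [-89.9, 0.1, -14.3]
contact_force: [-1.4, 4.7, 2.7]
width: 13.7
```

```bash
python3 s.py
```

```text
e6 0.069 t 14.28 turned 1.899 pos [528.81 -39.99 161.2 ] F [-1.4  4.7  2.7] T [0.911 0.154 0.039] w 13.73
```

>>> step_arm --moves '[[0,[0,-0.001,0.0003],[0,0,0]],[0,[0,-0.001,0.0002],[0,0,0]],[0,[0,-0.001,0],[0,0,0]],[0,[0,0,0],[0,0,0]]]'

```text
clock: 14.62
tool_pos: [528.8, -40.0, 163.9]
orientation: [-90.0, 0.1, -14.3]
contact_force: [0.4, 6.1, -1.2]
width: 14.0
```

```bash
python3 s.py
```

```text
e6 0.081 t 14.62 turned 1.9 pos [528.84 -40.03 163.92] F [ 0.4  6.1 -1.2] T [1.056 0.066 0.069] w 14.04
```

Rising freely, with Fz now just the knob's weight. I lift on, easing the side force.

>>> step_arm --moves '[[0,[-0.0001,-0.0015,0.0005],[0,0,0]],[0,[0,-0.0015,0.0003],[0,0,0]],[0,[0,-0.002,0],[0,0,0]],[0,[0,-0.002,0],[0,0,0]],[0,[0,0,0],[0,0,0]]]'

```text
clock: 15.03
tool_pos: [530.2, -40.7, 172.0]
orientation: [-90.1, -0.1, -14.3]
contact_force: [0.3, -0.8, -0.8]
width: 13.7
```

```bash
python3 s.py
```

```text
e6 -0.001 t 15.03 turned 1.9 pos [530.17 -40.72 171.98] F [ 0.3 -0.8 -0.8] T [-0.046  0.053  0.01 ] w 13.67
```

>>> step_arm --moves '[[0,[0,-0.005,0],[0,0,0]],[0,[0,-0.01,0],[0,0,0]],[0,[0,-0.01,0],[0,0,0]],[0,[0,-0.01,0],[0,0,0]],[0,[0,-0.01,0],[0,0,0]],[0,[0,-0.005,0],[0,0,0]],[0,[0,0,0],[0,0,0]],[0,[0,0,0],[0,0,0]],[0,[0,0,0],[0,0,0]]]'

```text
clock: 15.78
tool_pos: [529.0, -39.7, 220.9]
orientation: [-90.0, 0.0, -14.3]
contact_force: [0.4, 0.6, -1.9]
width: 13.6
```

```bash
python3 - <<'E'
from h import *
rel([484.7,-316.2,215],-14.3)
for n in('side','top'):
    im,d=eyes.grab_frame(n); np.save(f'{n}5.npy',d);cv2.imwrite(f'pics/{n}5.png',cv2.resize(im,(800,600)))
E
```

```text
t 15.78 pos [529.  -39.7 220.9] ori [-9.000e+01  5.000e-02 -1.432e+01] F [ 0.4  0.6 -1.9] T [-0.13  0.09  0.01] w 13.6 j6 -2.0
tool delta m [ 0.0254  0.0059 -0.2789]
rotvec [ 0.     -0.0003 -0.0008]
```

View pics/side5.png

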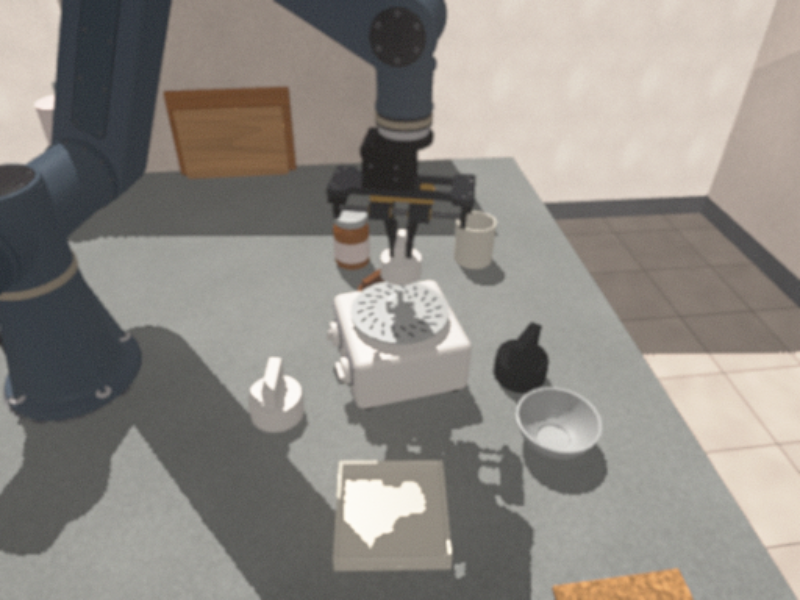

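The knob hangs upright in the gripper at about (402,262), well clear of the shaft. Now over to the dish.

>>> step_arm --moves '[[0,[0.001,0,-0.012],[0,0,0]],[0,[0.0026,0,-0.028],[0,0,0]],[0,[0.0026,0,-0.028],[0,0,0]],[0,[0.0026,0,-0.028],[0,0,0]],[0,[0.0026,0,-0.028],[0,0,0]],[0,[0.0026,0,-0.028],[0,0,0]],[0,[0.0026,0,-0.028],[0,0,0]],[0,[0.0026,0,-0.028],[0,0,0]],[0,[0.0026,0,-0.028],[0,0,0]],[0,[0.0026,0,-0.028],[0,0,0]]]'

```text
clock: 16.72
tool_pos: [486.6, -303.8, 220.7]
orientation: [-90.0, 0.1, -14.3]
contact_force: [0.3, 0.2, -1.0]
width: 13.2
```

>>> step_arm --moves '[[0,[0.001,0,-0.014],[0,0,0]],[0,[0,0,0],[0,0,0]],[0,[0,0,0],[0,0,0]],[0,[0,0,0],[0,0,0]]]'

```text
clock: 17.05
tool_pos: [484.8, -314.2, 220.7]
orientation: [-89.9, 0.1, -14.3]
contact_force: [-0.2, 0.6, -1.4]
width: 13.9
```

```bash
python3 -c "
from h import *
rel([484.7,-316.2,42],-14.3)"
```

```text
t 17.05 pos [ 484.8 -314.2  220.7] ori [-89.91   0.09 -14.31] F [-0.2  0.6 -1.4] T [-0.06  0.05  0.03] w 13.9 j6 -29.7
tool delta m [ 0.0007  0.1787 -0.0023]
rotvec [-0.0016 -0.0002 -0.0015]
```

>>> step_arm --moves '[[0,[0,0.01,-0.002],[0,0,0]],[0,[0,0.02,0],[0,0,0]],[0,[0,0.025,0],[0,0,0]],[0,[0,0.025,0],[0,0,0]],[0,[0,0.025,0],[0,0,0]],[0,[0,0.025,0],[0,0,0]],[0,[0,0.02,0],[0,0,0]],[0,[0,0.01,0],[0,0,0]],[0,[0,0,0],[0,0,0]],[0,[0,0,0],[0,0,0]]]'

```text
clock: 17.88
tool_pos: [484.9, -316.6, 60.9]
orientation: [-90.0, 0.0, -14.3]
contact_force: [0.3, 0.6, -1.2]
width: 14.1
```

```bash
python3 - <<'E'
from h import *
rel([484.7,-316.2,40],-14.3)
for n in('side',):
    im,d=eyes.grab_frame(n); np.save(f'{n}6.npy',d);cv2.imwrite(f'pics/{n}6.png',cv2.resize(im[240:384,160:330],None,fx=4,fy=4,interpolation=cv2.INTER_CUBIC))
E
```

```text
t 17.88 pos [ 484.9 -316.6   60.9] ori [-8.997e+01  4.000e-02 -1.426e+01] F [ 0.3  0.6 -1.2] T [-0.09  0.07  0.05] w 14.1 j6 -29.9
tool delta m [-0.0003  0.0209  0.0003]
rotvec [-0.0005  0.0007 -0.0008]
```

View pics/side6.png

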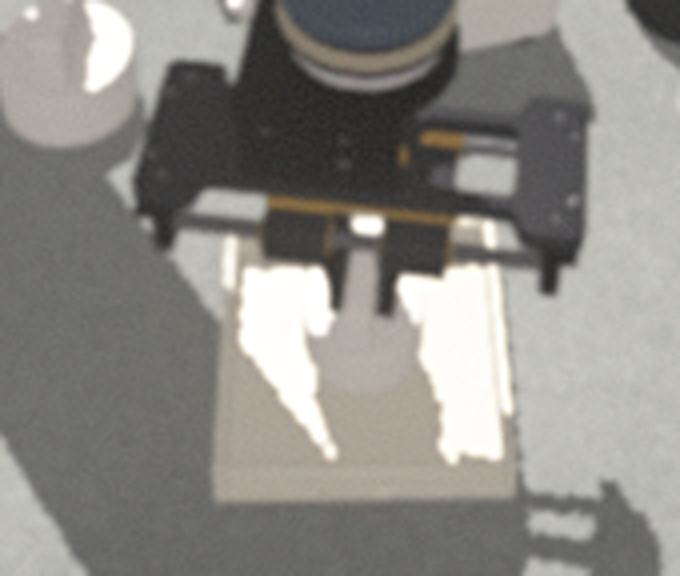

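>>> step_arm --moves '[[0,[0,0.005,0],[0,0,0]],[0,[0,0.005,0],[0,0,0]],[0,[0,0.004,0],[0,0,0]],[0,[0,0.002,0],[0,0,0]],[0,[0,0,0],[0,0,0]],[0,[0,0,0],[0,0,0]]]'

```text
clock: 18.43
tool_pos: [484.7, -317.4, 45.1]
orientation: [-90.0, 0.0, -14.3]
contact_force: [-0.4, 0.7, -2.2]
width: 13.9
```

>>> step_arm --moves '[[0,[0,0.0005,0],[0,0,0]],[0,[0,0.0005,0],[0,0,0]],[0,[0,0.0005,0],[0,0,0]],[0,[0,0.0005,0],[0,0,0]],[0,[0,0,0],[0,0,0]],[0,[0,0,0],[0,0,0]]]'

```text
clock: 18.93
tool_pos: [484.8, -317.4, 43.2]
orientation: [-90.0, 0.0, -14.3]
contact_force: [0.4, -0.1, -1.2]
width: 13.6
```

>>> step_arm --moves '[[0,[0,0.0005,0],[0,0,0]],[0,[0,0.0005,0],[0,0,0]],[0,[0,0.0005,0],[0,0,0]],[0,[0,0.0005,0],[0,0,0]],[0,[0,0,0],[0,0,0]],[0,[0,0,0],[0,0,0]]]'

```text
clock: 19.43
tool_pos: [484.7, -317.4, 41.1]
orientation: [-90.0, 0.0, -14.3]
contact_force: [0.8, 0.3, -1.3]
width: 13.7
```

>>> step_arm --moves '[[0,[0,0.0005,0],[0,0,0]],[0,[0,0.0005,0],[0,0,0]],[0,[0,0,0],[0,0,0]],[0,[0,0,0],[0,0,0]]]'

```text
clock: 19.77
tool_pos: [484.8, -317.4, 40.1]
orientation: [-90.0, 0.0, -14.3]
contact_force: [0.5, -0.7, -0.8]
width: 14.4
```

>>> step_arm --moves '[[0,[0,0.0005,0],[0,0,0]],[0,[0,0.0005,0],[0,0,0]],[0,[0,0,0],[0,0,0]],[0,[0,0,0],[0,0,0]]]'

```text
clock: 20.1
tool_pos: [484.9, -317.6, 39.6]
orientation: [-90.0, -0.0, -14.3]
contact_force: [-1.4, 0.0, 3.0]
width: 13.7
```

>>> step_arm --moves '[[0,[0,0.0005,0],[0,0,0]],[0,[0,0.0003,0],[0,0,0]],[0,[0,0,0],[0,0,0]],[0,[0,0,0],[0,0,0]]]'

```text
clock: 20.43
tool_pos: [484.9, -317.6, 39.5]
orientation: [-90.0, -0.0, -14.3]
contact_force: [-1.7, 0.9, 8.8]
width: 13.6
```

Contact with the floor at TCP z 39.5, as predicted. I open and withdraw.

>>> step_arm --moves '[[0,[0,-0.0006,0],[0,0,0]],[0.3,[0,0,0],[0,0,0]],[0.5,[0,0,0],[0,0,0]],[0.5,[0,0,0],[0,0,0]],[0.5,[0,0,0],[0,0,0]],[0.5,[0,0,0],[0,0,0]],[0.5,[0,0,0],[0,0,0]],[0.5,[0,0,0],[0,0,0]]]'

```text
clock: 21.1
tool_pos: [484.8, -317.4, 38.8]
orientation: [-90.0, 0.0, -14.3]
contact_force: [0.7, -0.9, 0.1]
width: 42.3
```

>>> step_arm --moves '[[0.5,[0,-0.005,0],[0,0,0]],[0.5,[0,-0.01,0],[0,0,0]],[0.5,[0,-0.02,0],[0,0,0]],[0.5,[0,-0.025,0],[0,0,0]],[0.5,[0,-0.025,0],[0,0,0]],[0.5,[0,-0.025,0],[0,0,0]],[0.5,[0,-0.025,0],[0,0,0]],[0.5,[0,-0.025,0],[0,0,0]],[0.5,[0,0,0],[0,0,0]],[0.5,[0,0,0],[0,0,0]]]'

```text
clock: 21.93
tool_pos: [485.6, -318.1, 201.5]
orientation: [-90.1, -0.3, -14.3]
contact_force: [0.7, 1.1, 0.5]
width: 43.6
```

```bash
python3 - <<'E'
from h import *
rel([484.7,-316.2,40],-14.3)
im,d=eyes.grab_frame('side');cv2.imwrite('pics/side7.png',cv2.resize(im,(800,600)))
vv,uu=np.mgrid[270:384,190:310]; P=cloud('side',d,np.c_[uu.ravel(),vv.ravel()])
Q=P[(np.hypot(P[:,0]-485,P[:,1]+317)<60)&(P[:,2]>58)&(P[:,2]<80)]
print(len(Q),Q[:,2].max(),Q.mean(0),cv2.minAreaRect(Q[:,:2].astype(np.float32)))
E
```

```text
t 21.93 pos [ 485.6 -318.1  201.5] ori [-90.15  -0.25 -14.32] F [0.7 1.1 0.5] T [-0.08  0.04  0.03] w 43.6 j6 -29.9
tool delta m [-0.002   0.1615  0.0021]
rotvec [ 0.0026 -0.0003  0.0044]
193 69.0910272120102 [ 483.6548778  -322.80367489   65.36789406] ((483.8358459472656, -320.5173034667969), (51.37260818481445, 14.43196964263916), 75.49137115478516)
```

View pics/side7.png

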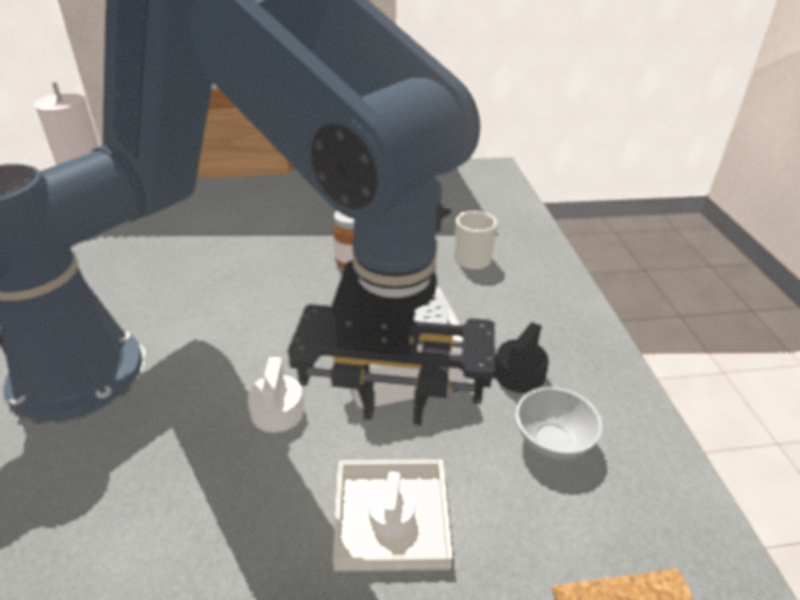

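The knob stands upright in the dish at about (393,510). Its measured top is near 65–69 mm, as expected. The gripper is clear, and the mug, bowl and jar are where they were, so I hand in.

```bash
python3 -c "
from h import *
print(workorder.job_done())"
```

```text
the job is handed in; nothing more can be done
None
```

I unscrewed the white knob, lifted it straight off the shaft and set it down, bar upwards, in the square dish. I handed the job in at about 22 s; no verdict was reported.

- **Unscrewing:** I gripped the bar and turned it clockwise in small steps, letting it rise with the thread. It let go at about 1.8 rad, where the vertical force jumped from -3 to +2.4 N and the knob popped up. I turned about 0.06 rad further into the gap and lifted. The highest forces I read at the wrist while it was on the shredder were about 7 N vertically and 6 N sideways.
- **Setting down:** The knob met the dish floor at the predicted height, and the wrist force peaked at about 9 N.
- **Last checks:** The depth image puts the top of the bar at 65–69 mm, which fits the knob standing on the floor of the dish. It is about 4 mm from the dish centre I worked from. The picture shows it upright, and the gripper is about 130 mm above it.
- **Bystanders:** The mug and bowl look unmoved. The jar is half hidden behind the arm, but what shows is where it was.
- **What disagreed:**
  - The two cameras differed by 1.5–3 mm, so I averaged them.
  - The grip sat a little off the knob's axis, so side forces of a few newtons built up during the turn and I eased them off.
  - The wrist torque reading was too small and noisy to show thread friction, so I judged the release from vertical force and height.

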